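Fit the keyed vial block into the dry-bath heater and close its cover

ROBOT

A 7-joint arm with a two-finger parallel gripper is mounted at the origin on the work surface. World frame = base frame: x ahead of the robot, y to its left, z up, the work surface at z = 0. Lengths are in m, angles in rad, forces in N, time in s.
With the tool pointing down it reaches from about 0.425 to 0.8 m from the base axis. Payload 8.3 kg.
Tool frame: the origin (TCP) lies between the finger pads; the fingertips stand 22 mm ahead of it and the grasp point (between the pads) lies 3 mm ahead of it (ctrl.tcp_to_tips is the distance from the TCP to the fingertips, in m); z points along the fingers, y is the line along which they close (so a half turn about z gives the same grasp; the last joint's range is limited). The gripper opens to 85 mm and grips with 20 to 120 N. Pads are 22 mm wide; open, the fingers measure 114 mm over their backs; the gripper's body (76 mm by 85 mm) begins 54 mm behind the grasp point. The pads swing forward as they close: fully open they stand 13 mm farther back than shut.
Start: joints at [1.155, 0.383, 0.016, 1.37, -0.006, 1.388, -0.046], TCP at [0.216, -0.586, 0.228] pointing down, gripper open.
Joint ranges: [-2.95, 2.95], [-0.25, 2.06], [-1.52, 1.56], [0.18, 2.33], [-1.44, 4.58], [0.02, 2.06], [-3.01, 3.01]. Speed limits (rad/s): [2.39, 2.39, 3.01, 3.01, 3.14, 3.14, 3.14].

INTERFACE

Orientations are given as a rotation vector (axis times angle).
In Python, from station import ctrl gives the robot as it stands.
- The arm moves only by the tool move_arm, never from a script. Its argument "rows" is a list of rows, each a list of 2 entries, a list of its own where there are three numbers: the shift along the tool's x, y, z normalised to -1 to 1, where 1 is 0.5 m, then the turn, a rotation vector about the tool's x, y, z normalised to -1 to 1, where 1 is 60 degrees. A call has 1 to 20 rows; each row is the pose to reach, as a shift and turn from the pose commanded when the call began, along the tool's axes at that moment; what a row does not reach only later rows make up. A row lasts 1/10 s, in which the tool goes at most 50 mm and 8.59 degrees, less where a joint would pass 70% of its speed; a pose out of reach is approached as far as the arm can. A call with a number of a shift or a turn outside -1 to 1 is refused whole. A call with a gripper value outside its range is refused whole. "jaw" is the closure, from -1 (fully open) to 1 (shut), set as the call begins (left out, the last holds). The fingers move at their own pace and stop on an object; the grip force is fixed at half the most. Time passes only in rows, so rows that repeat a pose let the fingers close. It gives the time, the measured TCP pose, the force, the opening and the grip force at its end, in the units of the state.
- ctrl.get_state(): the state, without advancing time (a new reading comes with each control period).
- ctrl.grab_frame(name): name is "scene" or "side" or "wrist"; returns (picture, depth): 384x512x3 uint8, red, green, blue; 384x512 float32, m along the optical axis (not along the pixel's ray), 0 where there is no reading.
- ctrl.get_calibration(name): a dict with "fov_y" (degrees; the focal length in pixels is half the picture's height over the tangent of half this angle, whatever the lens; pixels are square), "cx", "cy" (the principal point, pixels), "k1" (the pictures are not rectified: a ray, as slopes to the right and down, at radius r is drawn at 1 + k1 r^2 times it, then the intrinsics apply), "rvec" (rotation vector, rad) and "tvec" (3), from world to camera coordinates, as OpenCV has them; the wrist camera has in their place "hand_eye" (4x4, takes a point from camera to tool coordinates, whose origin is the TCP and whose axes are the flange's). Camera axes: x right, y down, z forward; pixel columns grow to the right and rows downward; lengths in m; the calibration is good to about 2 mm. A picture is of the moment at which its call begins: read the wrist's pose just before it. get_calibration takes no time and is no camera call.
- ctrl.sign_off(): hands the job in; it is judged then, once.
The state is a dict: "time": time; "qpos": joint angles; "qvel": joint speeds; "joint_efforts": joint torques, N m; "tool_pos": TCP position; "tool_rot": TCP orientation; "ft_force": force on the tool from outside, world axes, zero at the start; "ft_torque": the same for the moment, N m; "width": finger opening in m; "grip_force": force on a finger pad.
Only numpy, scipy, OpenCV 4.12 (cv2) and the standard library are available. Lean on these libraries where they do the work, as an engineer would, in place of code of your own. Each camera call takes 0.05 s, during which the arm holds its last target. There are 200 camera calls.

TASK

Load the white dry-bath heater: turn the round aluminium vial block until its flat side (orange mark) matches the flat of the D-shaped pocket in the heater's well, and set it gently fully down in the pocket. Then close the well with the blue cover panel: hold it tilted, hook one of its two white-striped edges under the grey lip of the heater, and lower the opposite edge gently until the cover lies flat on its ledge. Let go of everything and leave the other things on the bench where they are.

Things in the scene. Friction and masses are not known exactly. Their poses are not given: they have to be found in the camera images.
- block_mid (a point): Loose vial block, on its axis, 36 mm above its underside; z up. Aluminium D-shaped cylinder, radius 44, 40 tall, 0.4-0.65 kg; one flat face on its +x side, 28 mm from the axis, orange stripe along it on top; lowest 3 mm tapered in by 2.5 mm. Black lifting bar on top centre: 14 thick (x), 50 long (y), from 40 to 72 mm above the underside. Starts on the bench, to be turned by 0.3 to 1.8 rad.
- pocket (a point): Centre of the floor of the D-shaped pocket in the heater (fixed), 30 mm above the bench; z up. Radius 45.5 mm, flat on the +x side 29.5 mm from the centre (orange stripe beside it), 24 mm deep, 1.5 mm play all round. It lies in the floor of a well 150 (x) by 130 mm (y), whose walls end 76 mm above the pocket floor. A block fully home rests on this floor, its axes along these.
- recess (a point): Centre of the cover's seat, level with the ledge round the top of the well (106 mm above the bench), 76 mm straight above the pocket, same axes. The seat spans x -87 to 87 and y -75 to 75 mm; curbs 8 mm high bound it at +x and both y sides, a wall and the lip at -x. Heater outside: 202 (x) by 170 (y) mm, white.
- lip (a point): Middle of the free edge of the heater's grey lip, at its underside: 73 mm from the seat centre towards -x (robot's side), 13 mm above the ledge; same axes as the recess. The lip runs along y and hangs 14 mm over the seat, 6 mm thick, a solid wall behind it at x = -87 mm of the seat.
- cover_mid (a point): Loose blue cover, above the panel's centre, 19 mm over its underside; z up. Panel 170 (x) by 144 (y) by 6 mm, white stripes on its edges at x = -85 and 85. White handle bar across the top centre: 14 thick (x), 70 long (y), 6 to 38 mm above the underside. 0.22 kg, same either way round. Starts flat on the bench. It only enters its seat tilted, lip-side edge first; closed, its x is along the seat's x.
- edge_a (a point): Middle of the cover's striped edge at its x = -85 mm, half-way through the panel's thickness (3 mm above the underside).
- edge_b (a point): Middle of the cover's other striped edge, at its x = +85 mm, 3 mm above the underside.
- tipbox_mid (a point): Middle of the orange box of yellow tips, 85 by 120 by 68 mm tall: leave alone. The point is 34 mm above its underside.
- rack_mid (a point): Middle of the white rack of black-capped vials, 100 by 190 by 70 mm tall: leave alone. The point is 35 mm above its underside.
- vial_mid (a point): Middle of the small jar with a green cap, 44 mm across and 70 mm tall: leave alone. The point is 35 mm above its underside.
Things that resemble listed ones, but are neither listed nor needed, are in the scene too. There is more than one size of the part that bears cover_mid; the job needs the larger.

How it is judged:
By the outcome, as a careful person would: the job done as asked, in the order asked, and still so for the second after the job is handed in, with the robot touching nothing.
It also fails if it takes over 72 s, if anything falls off the work surface, if the arm or the gripper's body presses on something with over 40 N, if the wrist force passes 120 N, or if a joint passes its speed limit or range.

## Working session

There is one attempt and no reset: what is moved stays moved. The work goes in short steps, Python scripts to look and compute and a tool call to move; the robot and the scene stay as the last step left them, time stands still between calls to the robot, and variables do not carry over. Pictures are saved under pics/ and viewed, at most 10 in all, crops included, and the job is handed in when it is done.

Besides the shell and the picture viewer there is one more tool, called after "Request:" as name([rows], argument=value, ...), one row to a line, values as JSON. move_arm: Moves the arm, as the interface text tells. Scaled input: -1 to 1 covers 0.5 m each way for a shift and 60 degrees each way for a turn. Its arguments: {"type":"object","properties":{"rows":{"type":"array","items":{"type":"array"}},"jaw":{"type":"number"}},"required":["rows"]}

```bash
ls; mkdir -p pics
cat > h.py <<'E'
import numpy as np, cv2
from scipy.spatial.transform import Rotation as R
from station import ctrl
def cam(n,st=None):
    c=ctrl.get_calibration(n); f=192/np.tan(np.radians(c['fov_y'])/2)
    if 'hand_eye' in c:
        st=st or ctrl.get_state(); T=np.eye(4); T[:3,:3]=R.from_rotvec(st['tool_rot']).as_matrix(); T[:3,3]=st['tool_pos']
        M=T@np.array(c['hand_eye'])
    else:
        M=np.eye(4); r=R.from_rotvec(c['rvec']).as_matrix(); M[:3,:3]=r.T; M[:3,3]=-r.T@np.array(c['tvec'])
    K=np.array([[f,0,c['cx']],[0,f,c['cy']],[0,0,1]]); D=np.array([c['k1'],0,0,0.])
    return K,D,M
def rays(C,uv):
    K,D,M=C; p=cv2.undistortPoints(np.array(uv,float).reshape(-1,1,2),K,D)[:,0]
    return np.c_[p,np.ones(len(p))]
def plane(C,uv,z):
    d=rays(C,uv)@C[2][:3,:3].T; o=C[2][:3,3]
    return o+d*((z-o[2])/d[:,2])[:,None]
def dep(C,uv,depth):
    uv=np.array(uv).reshape(-1,2); z=depth[uv[:,1].astype(int),uv[:,0].astype(int)]
    return (rays(C,uv)*z[:,None])@C[2][:3,:3].T+C[2][:3,3]
def proj(C,P):
    K,D,M=C; c=(np.array(P).reshape(-1,3)-M[:3,3])@M[:3,:3]
    return cv2.projectPoints(c,np.zeros(3),np.zeros(3),K,D)[0][:,0]
def cloud(C,depth):
    v,u=np.mgrid[0:384,0:512]; return dep(C,np.c_[u.ravel(),v.ravel()],depth).reshape(384,512,3)
E
python3 - <<'E'
from h import *
s=ctrl.get_state();print(s['tool_pos'],s['tool_rot'],s['width'],s['time'],s['ft_force'])
ims=[]
for n in('scene','side'):
    im,d=ctrl.grab_frame(n); np.savez('pics/'+n,im=im,d=d); ims.append(im)
    cv2.imwrite('pics/%s0.png'%n,cv2.resize(im[...,::-1],(800,600)))
    C=cam(n);print(n,C[0][0,0],C[1][0],C[2].round(3).tolist())
E
```

```text
pics
[ 0.21578862 -0.58602586  0.22706466] [-3.09091130e+00 -5.51030231e-01  6.20036584e-04] 0.08530264644233755 0.0 [0.35619253 0.16261351 0.76183541]
scene 399.40659960161975 -0.12391451605947978 [[0.143, 0.81, -0.569, 1.251], [0.99, -0.115, 0.085, -0.1], [0.003, -0.575, -0.818, 1.218], [0.0, 0.0, 0.0, 1.0]]
side 415.54322923895535 -0.08964683809292723 [[-0.916, -0.238, 0.323, 0.08], [-0.401, 0.562, -0.723, 0.936], [-0.009, -0.792, -0.611, 0.881], [0.0, 0.0, 0.0, 1.0]]
```

View pics/scene0.png

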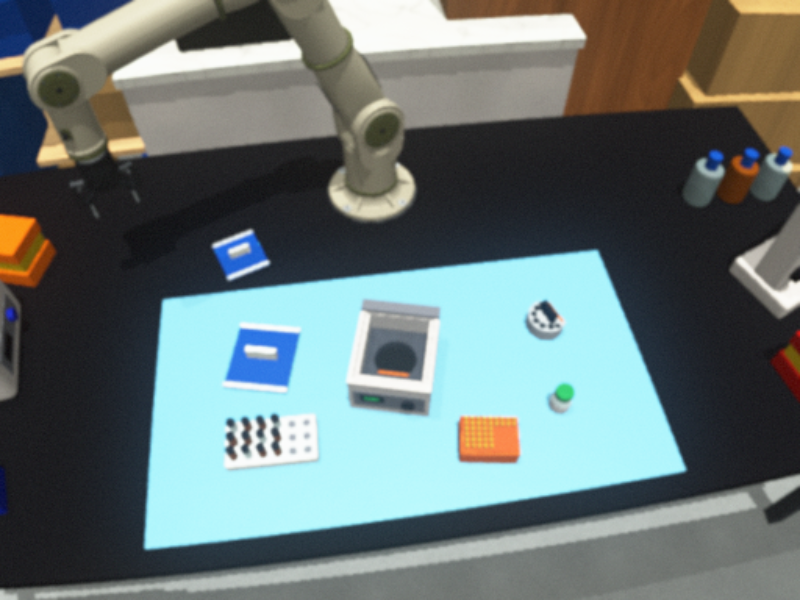

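View pics/side0.png

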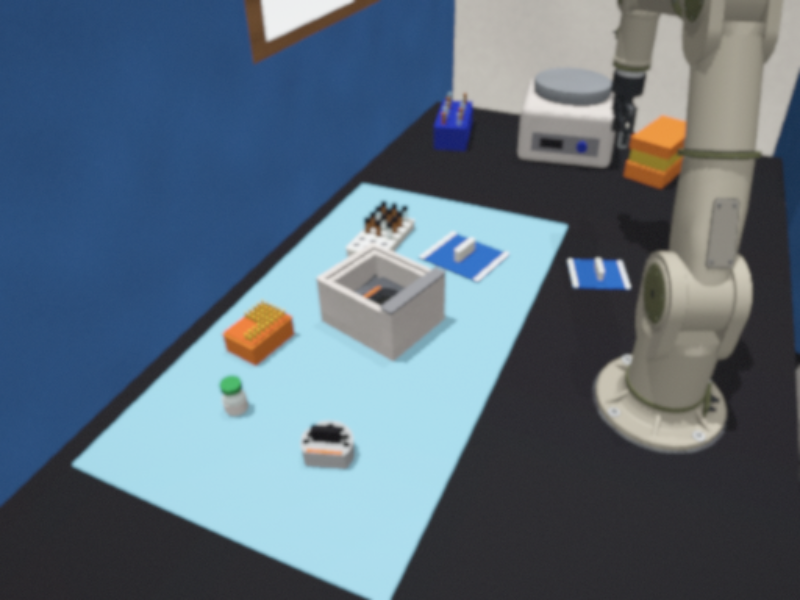

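The scene view (800x600) has the block at (545,318), the heater at (395,355), the large blue cover at (262,357), the small decoy cover at (240,253), the rack at (270,440), the tip box at (490,438) and the green-capped jar at (562,397). The side view shows the block's orange flat at (325,452) and the heater lip at (415,288).
Possible mix-ups: the small cover (240,253) against the large one (262,357). I choose the large one. The block at (545,318) has only the jar (562,397) near it, and no twin.

```bash
cat > m.py <<'E'
from h import *
def comps(m,amin=15):
    n,l,s,c=cv2.connectedComponentsWithStats(m.astype(np.uint8)); return [(l==i,s[i],c[i]) for i in range(1,n) if s[i,4]>=amin]
for n in('scene','side'):
    z=np.load('pics/%s.npz'%n); im,d=z['im'],z['d']; C=cam(n); P=cloud(C,d)
    hsv=cv2.cvtColor(im,cv2.COLOR_RGB2HSV); H,S,V=[hsv[...,i].astype(int) for i in range(3)]
    X,Y,Z=P[...,0],P[...,1],P[...,2]
    area=(X>.15)&(X<.9)&(abs(Y)<.6)&(d>0)
    print(n)
    for nm,m in(('blue',(H>105)&(H<125)&(S>150)&(V>90)&(Z<.06)),('orange',(H<14)&(S>110)&(V>120))):
        for k,s,c in comps(m&area):
            uv=np.argwhere(k)[:,::-1]; p=np.median(P[k],0)
            zz=.006 if nm=='blue' else (.04 if p[2]<.048 else .054)
            w=plane(C,uv,zz)[:,:2]; r=cv2.minAreaRect((w*1000).astype(np.float32))
            print(nm,c.round(),len(uv),'depth med',p.round(3),'plane rect',np.round(r[0]),np.round(r[1]),round(r[2],1))
    # heater: high points
    k=area&(Z>.095)&(Z<.135)&(S<60)&(X<.75)&(Y>-.2)&(Y<.2)
    for q,s,c in comps(k,100):
        w=P[q]; r=cv2.minAreaRect((w[:,:2]*1000).astype(np.float32)); print('rim',c.round(),len(w),np.percentile(w[:,2],[5,50,95]).round(3),np.round(r[0]),np.round(r[1]),round(r[2],1))
    for q,s,c in comps(area&(Z>.03)&(Z<.09),40):
        w=P[q]; r=cv2.minAreaRect((w[:,:2]*1000).astype(np.float32)); print('obj',c.round(),len(w),w[:,2].max().round(3),np.round(r[0]),np.round(r[1]),round(r[2],1))
E
python3 m.py
```

```text
scene
blue [153. 165.] 351 depth med [ 0.202 -0.366  0.004] plane rect [ 188. -362.] [ 95. 116.] 20.2
blue [168. 229.] 1061 depth med [ 0.511 -0.305  0.005] plane rect [ 500. -307.] [138. 134.] 76.0
orange [251. 238.] 54 depth med [ 0.61  -0.024  0.054] plane rect [610. -26.] [61. 11.] 73.8
orange [315. 285.] 609 depth med [0.805 0.16  0.052] plane rect [788. 144.] [116.  91.] 79.0
rim [252. 222.] 1503 [0.099 0.112 0.126] [578. -17.] [171. 204.] 74.4
obj [349. 203.] 366 0.078 [508. 341.] [86. 74.] 17.3
obj [252. 222.] 1259 0.09 [566. -14.] [130. 138.] 74.4
obj [166. 224.] 86 0.044 [ 501. -308.] [72. 17.] 76.9
obj [360. 253.] 186 0.075 [715. 320.] [41. 43.] 34.7
obj [248. 256.] 471 0.09 [677. -42.] [172.  30.] 81.8
obj [157. 280.] 513 0.077 [ 713. -339.] [89. 84.] 88.3
obj [176. 278.] 166 0.076 [ 713. -281.] [32. 83.] 81.2
obj [313. 280.] 1014 0.073 [777. 149.] [121.  86.] 79.3
side
blue [296. 165.] 513 depth med [ 0.482 -0.287  0.006] plane rect [ 498. -302.] [136. 127.] 76.4
blue [380. 175.] 332 depth med [ 0.197 -0.35   0.005] plane rect [ 184. -355.] [ 95. 122.] 18.4
orange [238. 187.] 26 depth med [ 0.605 -0.032  0.054] plane rect [605. -31.] [37. 12.] 76.1
orange [165. 217.] 689 depth med [0.741 0.184 0.041] plane rect [764. 163.] [142. 120.] 80.1
rim [246. 181.] 1578 [0.097 0.112 0.126] [575. -11.] [176. 207.] 74.1
obj [247. 140.] 462 0.074 [ 710. -316.] [112.  77.] 89.3
obj [297. 157.] 58 0.043 [ 499. -301.] [73. 16.] 76.5
obj [241. 180.] 735 0.09 [591. -32.] [109. 122.] 77.0
obj [245. 203.] 1176 0.09 [548.  47.] [261. 136.] 24.5
obj [165. 209.] 918 0.072 [770. 154.] [125.  86.] 78.0
obj [148. 250.] 253 0.072 [708. 327.] [40. 40.] 88.0
obj [209. 282.] 678 0.075 [504. 343.] [89. 73.] 19.2
```

```bash
cat > go.py <<'E'
from h import *
import sys
def Rt(ty,tilt=0):  # tool y at yaw ty (deg), z down; tilt deg about tool x
    a=np.radians(ty); y=np.array([np.cos(a),np.sin(a),0]); z=np.array([0,0,-1.]); x=np.cross(y,z)
    return np.c_[x,y,z]@R.from_rotvec([np.radians(tilt),0,0]).as_matrix()
def go(p,ty,tilt=0):
    s=ctrl.get_state(); R0=R.from_rotvec(s['tool_rot']).as_matrix(); dp=np.array(p)-s['tool_pos']
    sh=R0.T@dp/.5; tu=R.from_matrix(R0.T@Rt(ty,tilt)).as_rotvec()/np.radians(60)
    print('shift',sh.round(4).tolist(),'turn',tu.round(4).tolist(),'rows',round(max(np.linalg.norm(dp)/.05,np.linalg.norm(tu)*60/8.59),1),'t',round(s['time'],2))
if __name__=='__main__': go([float(v) for v in sys.argv[1:4]],*[float(v) for v in sys.argv[4:]])
E
python3 go.py .46 -.29 .32 -15; python3 -c "
from h import *;c=ctrl.get_calibration('wrist');print(c)"
```

```text
shift [0.6629, -0.3872, -0.185] turn [-0.0016, -0.0008, -0.913] rows 7.9 t 0.1
{'fov_y': 63.6494961129364, 'cx': 257.712623478571, 'cy': 192.39430682110088, 'k1': -0.08007808259148046, 'hand_eye': array([[-3.43268915e-04, -9.45158750e-01, -3.26611114e-01,
         8.34661932e-02],
       [ 9.99999879e-01, -4.39447537e-04,  2.20686954e-04,
         3.74690089e-04],
       [-3.52112655e-04, -3.26610998e-01,  9.45158787e-01,
        -1.45777540e-01],
       [ 0.00000000e+00,  0.00000000e+00,  0.00000000e+00,
         1.00000000e+00]])}
```

Request:
move_arm([
  [[0.663,-0.387,-0.185],[0,0,-0.913]],
  [[0.663,-0.387,-0.185],[0,0,-0.913]],
  [[0.663,-0.387,-0.185],[0,0,-0.913]],
  [[0.663,-0.387,-0.185],[0,0,-0.913]],
  [[0.663,-0.387,-0.185],[0,0,-0.913]],
  [[0.663,-0.387,-0.185],[0,0,-0.913]],
  [[0.663,-0.387,-0.185],[0,0,-0.913]],
  [[0.663,-0.387,-0.185],[0,0,-0.913]],
  [[0.663,-0.387,-0.185],[0,0,-0.913]],
  [[0.663,-0.387,-0.185],[0,0,-0.913]],
  [[0.663,-0.387,-0.185],[0,0,-0.913]],
  [[0.663,-0.387,-0.185],[0,0,-0.913]],
])

```text
time: 1.3
tool_pos: [0.4591, -0.2918, 0.32]
tool_rot: [-2.494, -1.908, 0.001]
ft_force: [-0.3, -0.4, 0.2]
width: 0.0858
grip_force: 0.0
```

```bash
cat > shot.py <<'E'
from h import *
import sys
s=ctrl.get_state(); im,d=ctrl.grab_frame('wrist'); n=sys.argv[1]
np.savez('pics/'+n,im=im,d=d,M=cam('wrist',s)[2]); cv2.imwrite('pics/%s.png'%n,im[...,::-1])
print(s['tool_pos'].round(4),s['tool_rot'].round(3),s['time'])
E
python3 shot.py w_cover; python3 go.py .545 -.01 .36 -15.5
```

```text
[ 0.4591 -0.2918  0.32  ] [-2.494e+00 -1.908e+00  1.000e-03] 1.3
shift [0.5886, 0.0184, -0.0798] turn [-0.001, 0.0, 0.0057] rows 5.9 t 1.35
```

Request:
move_arm([
  [[0.59,0.018,-0.08],[0,0,0]],
  [[0.59,0.018,-0.08],[0,0,0]],
  [[0.59,0.018,-0.08],[0,0,0]],
  [[0.59,0.018,-0.08],[0,0,0]],
  [[0.59,0.018,-0.08],[0,0,0]],
  [[0.59,0.018,-0.08],[0,0,0]],
  [[0.59,0.018,-0.08],[0,0,0]],
  [[0.59,0.018,-0.08],[0,0,0]],
  [[0.59,0.018,-0.08],[0,0,0]],
])

```text
time: 2.25
tool_pos: [0.5451, -0.0096, 0.3602]
tool_rot: [2.495, 1.909, -0.002]
ft_force: [0.1, -0.5, 0.0]
width: 0.0852
grip_force: 0.0
```

```bash
python3 shot.py w_heat; python3 go.py .5 .33 .3 44
python3 - <<'E'
import cv2,numpy as np
a=cv2.imread('pics/w_cover.png');b=cv2.imread('pics/w_heat.png')
cv2.imwrite('pics/two.png',cv2.resize(np.vstack([a,b]),(400,600)))
E
```

```text
[ 0.5451 -0.0096  0.3602] [ 2.495e+00  1.909e+00 -2.000e-03] 2.25
shift [0.6325, -0.2652, 0.1201] turn [-0.0008, 0.0004, -0.9866] rows 7.0 t 2.3
```

View pics/two.png

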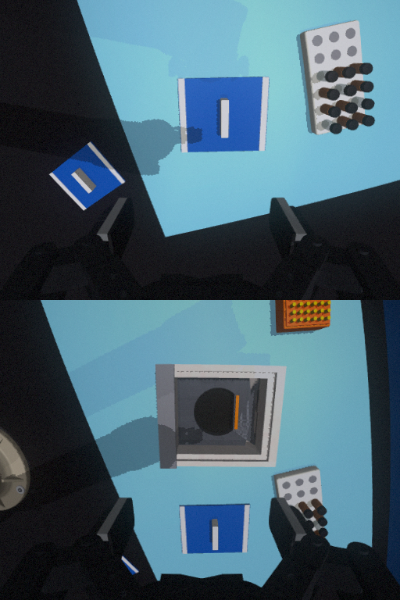

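The top half shows the large cover centred at (223,115) with its white stripes left and right, and the smaller decoy at (87,178). The bottom half shows the heater with the pocket disc at (215,410), the orange stripe at (237,411) and the grey lip at (165,415). The choice is confirmed. Next is the block.

Request:
move_arm([
  [[0.633,-0.265,0.1],[0,0,-0.987]],
  [[0.633,-0.265,0.1],[0,0,-0.987]],
  [[0.633,-0.265,0.1],[0,0,-0.987]],
  [[0.633,-0.265,0.1],[0,0,-0.987]],
  [[0.633,-0.265,0.1],[0,0,-0.987]],
  [[0.633,-0.265,0.1],[0,0,-0.987]],
  [[0.633,-0.265,0.1],[0,0,-0.987]],
  [[0.633,-0.265,0.1],[0,0,-0.987]],
  [[0.633,-0.265,0.1],[0,0,-0.987]],
  [[0.633,-0.265,0.1],[0,0,-0.987]],
  [[0.633,-0.265,0.1],[0,0,-0.987]],
])

```text
time: 3.4
tool_pos: [0.5006, 0.3301, 0.3109]
tool_rot: [1.228, 2.89, -0.0]
ft_force: [-0.2, 0.3, 1.1]
width: 0.0856
grip_force: 0.0
```

```bash
python3 shot.py w_block
cat > m2.py <<'E'
from h import *
def load(n):
    z=np.load('pics/%s.npz'%n); C=cam('wrist'); C=(C[0],C[1],z['M']); hsv=cv2.cvtColor(z['im'],cv2.COLOR_RGB2HSV).astype(int)
    return z['im'],z['d'],C,hsv[...,0],hsv[...,1],hsv[...,2],cloud(C,z['d'])
def big(m):
    n,l,s,c=cv2.connectedComponentsWithStats(m.astype(np.uint8)); return l==1+np.argmax(s[1:,4])
def rect(t,C,m,z):
    w=plane(C,np.argwhere(m)[:,::-1],z)[:,:2]*1000; r=cv2.minAreaRect(w.astype(np.float32)); print(t,m.sum(),np.round(r[0],1),np.round(r[1],1),round(r[2],2),'mean',w.mean(0).round(1)); return r
E
python3 - <<'E'
from m2 import *
im,d,C,H,S,V,P=load('w_cover'); Z=P[...,2]; near=(np.hypot(P[...,0]-.5,P[...,1]+.303)<.13)&(d>0)
print('CVR'); b=near&(H>105)&(H<125)&(S>150); rect('blue+handle',C,big(b|(near&(S<70)&(V>150)&(Z<.05))),.006)
k=big(near&(Z>.025)&(Z<.05)); print(P[k].mean(0)); rect('handle',C,k&(Z>.033),.038)
im,d,C,H,S,V,P=load('w_heat'); Z=P[...,2]; near=(np.hypot(P[...,0]-.576,P[...,1]+.014)<.15)&(d>0)
print('HEAT')
for a,bz in((.108,.118),(.119,.132)):
    k=big(near&(Z>a)&(Z<bz)); r=cv2.minAreaRect((P[k][:,:2]*1000).astype(np.float32)); print(k.sum(),np.median(Z[k]),r)
k=big(near&(Z>.095)&(Z<.135)); rect('rimdepth',C,k,.114); r=cv2.minAreaRect((P[k][:,:2]*1000).astype(np.float32)); print(r)
rect('stripe',C,big(near&(H<16)&(S>120)&(V>100)),.054)
k=big(near&(Z<.040)&(Z>.02)); rect('pocket floor',C,k,.03);print(np.median(Z[k]))
im,d,C,H,S,V,P=load('w_block'); Z=P[...,2]; near=(np.hypot(P[...,0]-.506,P[...,1]-.342)<.07)&(d>0)
print('BLK')
rect('stripe',C,big(near&(H<16)&(S>120)&(V>100)),.04)
k=big(near&(Z>.034)&(Z<.048)); r=cv2.minAreaRect((P[big(near&(Z>.034))][:,:2]*1000).astype(np.float32)); print(r)
k=big(near&(Z>.066)&(Z<.08)); rect('bar',C,k,.072); print(np.median(P[k],0))
y,x=np.argwhere(near).min(0); y2,x2=np.argwhere(near).max(0); cv2.imwrite('pics/blk.png',cv2.resize(im[y:y2,x:x2,::-1],(400,400)))
E
```

```text
[0.5006 0.3301 0.3109] [ 1.228  2.89  -0.   ] 3.4
CVR
blue+handle 10215 [ 497.5 -307.8] [144.8 168.9] 76.23 mean [ 498.2 -304.2]
[ 0.49690605 -0.30599818  0.03709701]
handle 491 [ 497.5 -306.9] [70.  12.9] 76.3 mean [ 497.5 -306.2]
HEAT
3613 0.11389057166244682 ((588.544677734375, -18.14775848388672), (170.8853759765625, 174.57736206054688), 74.10145568847656)
3047 0.12508744864102372 ((490.88568115234375, 9.109794616699219), (169.70550537109375, 28.826169967651367), 73.93665313720703)
rimdepth 10055 [573.2 -16. ] [174.4 205.1] 74.37 mean [573.7  -9.9]
((574.8568115234375, -14.544387817382812), (170.68222045898438, 203.29092407226562), 74.32291412353516)
stripe 101 [606.5 -32.6] [46.5  6.3] 74.22 mean [606.4 -32. ]
pocket floor 2467 [567.1 -14. ] [90.3 76.3] 74.31 mean [570.3 -14. ]
0.03068888371632361
BLK
stripe 185 [495.5 370.8] [58.7  5.9] 18.01 mean [496.9 371.1]
((503.8445129394531, 338.2321472167969), (131.65625, 31.861169815063477), 43.448333740234375)
bar 457 [502.  348.6] [49.8 14.4] 18.05 mean [501.8 348.6]
[0.50208339 0.34851074 0.07174423]
```

View pics/blk.png

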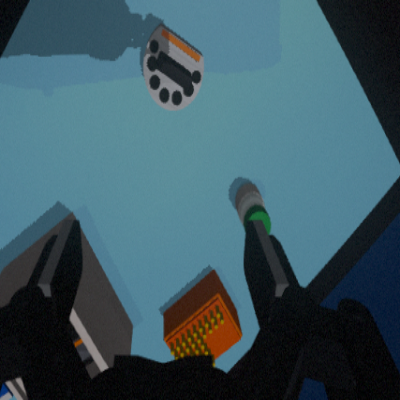

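Crop: block at (172,70), with its orange stripe to the upper right at (180,45), clear of the jar (255,210). The block is at yaw 108° and its centre is at about (502,348.6) mm.

```bash
python3 go.py .502 .3486 .2 103
```

```text
shift [0.0244, 0.0275, 0.222] turn [-0.0002, 0.0012, -0.9835] rows 6.9 t 3.45
```

Request:
move_arm([
  [[0.0244,0.0275,0.222],[0,0,-0.984]],
  [[0.0244,0.0275,0.222],[0,0,-0.984]],
  [[0.0244,0.0275,0.222],[0,0,-0.984]],
  [[0.0244,0.0275,0.222],[0,0,-0.984]],
  [[0.0244,0.0275,0.222],[0,0,-0.984]],
  [[0.0244,0.0275,0.222],[0,0,-0.984]],
  [[0.0244,0.0275,0.222],[0,0,-0.984]],
  [[0.0244,0.0275,0.222],[0,0,-0.984]],
  [[0.0244,0.0275,0.222],[0,0,-0.984]],
  [[0.0244,0.0275,0.222],[0,0,-0.984]],
])

```text
time: 4.45
tool_pos: [0.5009, 0.3502, 0.1998]
tool_rot: [-0.356, 3.121, -0.0]
ft_force: [0.4, 0.7, 0.5]
width: 0.0858
grip_force: 0.0
```

```bash
python3 shot.py w_b2
python3 - <<'E'
from m2 import *
im,d,C,H,S,V,P=load('w_b2'); Z=P[...,2]; near=(np.hypot(P[...,0]-.502,P[...,1]-.3486)<.06)&(d>0)
rect('stripe',C,big(near&(H<16)&(S>120)&(V>100)),.04)
k=big(near&(Z>.066)&(Z<.08)); r=rect('bar',C,k,.072); print(np.median(P[k],0))
k=big(near&(Z>.034)&(Z<.08)); rect('body',C,k&(Z<.048),.04)
import go
c=np.array(r[0])/1000; yaw=r[2]+90 if r[2]<60 else r[2]+0
print(yaw); go.go([c[0],c[1],.066],yaw)
E
```

```text
[0.5009 0.3502 0.1998] [-0.356  3.121 -0.   ] 4.45
stripe 323 [495.4 370.7] [59.8  5.9] 18.13 mean [494.6 370.5]
bar 776 [501.8 348. ] [50.5 13.8] 17.92 mean [501.3 347.9]
[0.50103693 0.34785924 0.07165224]
body 4062 [504.8 340.6] [88.6 71.8] 17.96 mean [501.2 341.9]
107.91851043701172
shift [-0.0009, -0.0049, 0.2676] turn [-0.0002, 0.0004, -0.0806] rows 2.7 t 4.5
```

Request:
move_arm([
  [[-0.001,-0.005,0.08],[0,0,-0.08]],
  [[-0.001,-0.005,0.16],[0,0,-0.08]],
  [[-0.001,-0.005,0.22],[0,0,-0.08]],
  [[-0.001,-0.005,0.25],[0,0,-0.08]],
  [[-0.001,-0.005,0.267],[0,0,-0.08]],
  [[-0.001,-0.005,0.267],[0,0,-0.08]],
  [[-0.001,-0.005,0.267],[0,0,-0.08]],
], jaw=-0.3)

```text
time: 5.2
tool_pos: [0.5022, 0.3491, 0.0677]
tool_rot: [-0.492, 3.101, 0.002]
ft_force: [-0.6, 0.2, 0.7]
width: 0.0554
grip_force: 0.0
```

Request:
move_arm([
  [[0,0,0],[0,0,0]],
  [[0,0,0],[0,0,0]],
  [[0,0,0],[0,0,0]],
  [[0,0,0],[0,0,0]],
  [[0,0,0],[0,0,0]],
  [[0,0,0],[0,0,0]],
  [[0,0,0],[0,0,0]],
  [[0,0,0],[0,0,0]],
  [[0,0,0],[0,0,0]],
  [[0,0,0],[0,0,0]],
], jaw=1)

```text
time: 6.2
tool_pos: [0.5019, 0.3488, 0.0671]
tool_rot: [-0.493, 3.101, 0.001]
ft_force: [-0.9, -1.3, 5.8]
width: 0.01
grip_force: 58.7
```

```bash
python3 go.py .5018 .348 .22 98
```

```text
shift [0.0003, -0.0012, -0.3058] turn [0.0005, 0.0012, 0.1676] rows 3.1 t 6.2
```

Request:
move_arm([
  [[0,0,-0.02],[0,0,0]],
  [[0,0,-0.05],[0,0,0]],
  [[0,0,-0.1],[0,0,0]],
  [[0,0,-0.2],[0,0,0]],
  [[0,0,-0.3],[0,0,0]],
  [[0,0,-0.3],[0,0,0]],
  [[0,0,-0.3],[0,0,0]],
])

```text
time: 6.9
tool_pos: [0.5018, 0.3488, 0.2179]
tool_rot: [-0.493, 3.1, 0.001]
ft_force: [-0.3, -0.2, -5.9]
width: 0.0101
grip_force: 58.9
```

```bash
python3 shot.py w_b3
python3 - <<'E'
from m2 import *
import go
im,d,C,H,S,V,P=load('w_b3'); s=ctrl.get_state(); Rm=R.from_rotvec(s['tool_rot']).as_matrix()
Q=(P-s['tool_pos'])@Rm  # tool frame
near=(np.hypot(Q[...,0],Q[...,1])<.06)&(d>0)&(Q[...,2]>-.02)&(Q[...,2]<.06)
o=big(near&(H<16)&(S>120)&(V>100)); print('stripe z',np.median(Q[o],0),P[o].mean(0))
zt=np.median(P[o][:,2]); r=rect('stripe',C,o,zt); 
p=np.array([*r[0],zt*1000])/1000; print('stripe tool mm',((p-s['tool_pos'])@Rm*1000).round(1),s['ft_force'].round(1),s['grip_force'])
k=near&(abs(P[...,2]-zt)<.006); r=rect('body',C,big(k),zt); p=np.array([*r[0],zt*1000])/1000; print('body tool mm',((p-s['tool_pos'])@Rm*1000).round(1), 'tool y yaw',np.degrees(np.arctan2(Rm[1,1],Rm[0,1])))
cv2.imwrite('pics/b3.png',im[...,::-1])
go.go([.56,.15,.30],46)
E
```

```text
[0.5018 0.3488 0.2179] [-4.93e-01  3.10e+00  1.00e-03] 6.9
stripe z [0.00662461 0.0238846  0.02445852] [0.48803053 0.36863198 0.1914684 ]
stripe 664 [491.8 369.8] [51.3  6.1] 18.1 mean [488.  368.6]
stripe tool mm [ 2.3 23.8 24.5] [ 0.3 -0.7 -4.3] 58.94699128344655
body 7981 [497.7 339.2] [75.  72.2] 20.88 mean [490.2 337. ]
body tool mm [ 6.2 -7.1 24.5] tool y yaw 108.0588186572855
shift [0.0113, -0.4127, -0.1678] turn [-0.0008, 0.0001, 1.0343] rows 7.2 t 6.95
```

View pics/b3.png

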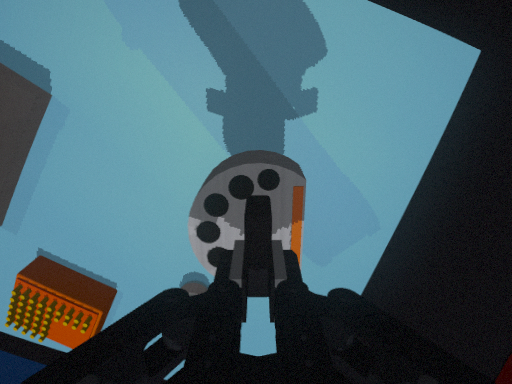

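The wrist view shows the block held squarely: body centre at about (250,225), orange stripe at (298,220), and the tip box and heater clear of it. Now I turn it and carry it to the heater.

Request:
move_arm([
  [[0.01,-0.05,-0.1],[0,0,0.14]],
  [[0.01,-0.12,-0.16],[0,0,0.28]],
  [[0.01,-0.2,-0.16],[0,0,0.42]],
  [[0.01,-0.28,-0.16],[0,0,0.56]],
  [[0.01,-0.35,-0.16],[0,0,0.7]],
  [[0.01,-0.41,-0.16],[0,0,0.84]],
  [[0.01,-0.41,-0.16],[0,0,0.98]],
  [[0.01,-0.41,-0.16],[0,0,1]],
  [[0.01,-0.41,-0.16],[0,0,1]],
])

```text
time: 7.85
tool_pos: [0.5595, 0.1524, 0.2949]
tool_rot: [-1.117, -2.934, 0.002]
ft_force: [-0.2, -0.1, -4.0]
width: 0.0102
grip_force: 59.5
```

```bash
python3 go.py .575 -.015 .30 -11
```

```text
shift [-0.2458, -0.2295, -0.0103] turn [-0.0024, -0.0007, 0.9885] rows 6.9 t 7.85
```

Request:
move_arm([
  [[-0.06,-0.06,-0.01],[0,0,0.14]],
  [[-0.12,-0.12,-0.01],[0,0,0.28]],
  [[-0.18,-0.18,-0.01],[0,0,0.42]],
  [[-0.24,-0.22,-0.01],[0,0,0.56]],
  [[-0.246,-0.23,-0.01],[0,0,0.7]],
  [[-0.246,-0.23,-0.01],[0,0,0.84]],
  [[-0.246,-0.23,-0.01],[0,0,0.98]],
  [[-0.246,-0.23,-0.01],[0,0,0.99]],
  [[-0.246,-0.23,-0.01],[0,0,0.99]],
  [[-0.246,-0.23,-0.01],[0,0,0.99]],
])

```text
time: 8.85
tool_pos: [0.5749, -0.0152, 0.3009]
tool_rot: [-2.424, -1.998, 0.0]
ft_force: [0.1, 0.2, -4.3]
width: 0.0102
grip_force: 59.5
```

```bash
python3 go.py .575 -.015 .30 -15.7
```

```text
shift [0.0005, 0.0001, 0.0017] turn [-0.0005, -0.0001, 0.0781] rows 0.5 t 8.85
```

Request:
move_arm([
  [[0,0,0],[0,0,0.078]],
  [[0,0,0],[0,0,0.078]],
  [[0,0,0],[0,0,0.078]],
  [[0,0,0],[0,0,0.078]],
])

```text
time: 9.25
tool_pos: [0.575, -0.0158, 0.3011]
tool_rot: [-2.507, -1.894, -0.0]
ft_force: [-0.4, -0.1, -4.8]
width: 0.0101
grip_force: 59.5
```

```bash
python3 shot.py w_h2
python3 - <<'E'
from m2 import *
for n in('w_heat','w_h2'):
    im,d,C,H,S,V,P=load(n); Z=P[...,2]; near=(np.hypot(P[...,0]-.575,P[...,1]+.0145)<.15)&(d>0)
    o=near&(H<16)&(S>120)&(V>90)&(Z<.07)
    a=np.radians(-15.8); ux=np.array([np.cos(a),np.sin(a)]); uy=np.array([-ux[1],ux[0]])
    L=lambda m:np.c_[(P[m][:,:2]-[.575,-.0145])@ux,(P[m][:,:2]-[.575,-.0145])@uy]*1000
    lip=near&(Z>.12)&(Z<.132); cur=near&(Z>.108)&(Z<.118)
    q=L(lip); print(n,'lip x',np.percentile(q[:,0],[.5,99.5]).round(1),'y',np.percentile(q[:,1],[.5,99.5]).round(1), cv2.minAreaRect(q.astype(np.float32))[2])
    q=L(cur); print('curb x max',np.percentile(q[:,0],99.7).round(1),'y',np.percentile(q[:,1],[.3,99.7]).round(1))
    # slope of far curb outer edge: max x per y bin
    yb=[(y,q[abs(q[:,1]-y)<2,0].max()) for y in range(-70,71,10) if (abs(q[:,1]-y)<2).sum()>5]
    print('edge slope deg',np.degrees(np.polyfit(*zip(*yb),1)[0]).round(2),'x',np.median([b for _,b in yb]).round(1))
    k=near&(Z<.045)&(Z>.02)
    if k.sum()>50:
        q=L(k); print('pocket floor x',np.percentile(q[:,0],[.5,99.5]).round(1),'y',np.percentile(q[:,1],[.5,99.5]).round(1),np.median(Z[k]))
    if o.sum()>10: q=L(o); print('stripe',q.mean(0).round(1),np.percentile(q,[1,99],axis=0).round(1).tolist())
cv2.imwrite('pics/h2.png',im[...,::-1])
E
```

```text
[ 0.575  -0.0158  0.3011] [-2.507 -1.894 -0.   ] 9.25
w_heat lip x [-101.4  -73.3] y [-84.2  84.6] 89.73665618896484
curb x max 100.7 y [-84.9  85.3]
edge slope deg 0.03 x 100.2
pocket floor x [-44.3  75.3] y [-64.8  60.7] 0.030723986311577745
stripe [34.9  0.6] [[32.0, -32.0], [38.2, 31.8]]
w_h2 lip x [-101.1  -72.8] y [-84.   84.3] 0.45177751779556274
curb x max 101.2 y [-84.6  85.1]
edge slope deg -0.2 x 100.7
pocket floor x [-45.8  75. ] y [-48.9  60.3] 0.03065197299730138
stripe [34.9 14.5] [[32.0, -3.5], [38.3, 32.2]]
```

View pics/h2.png

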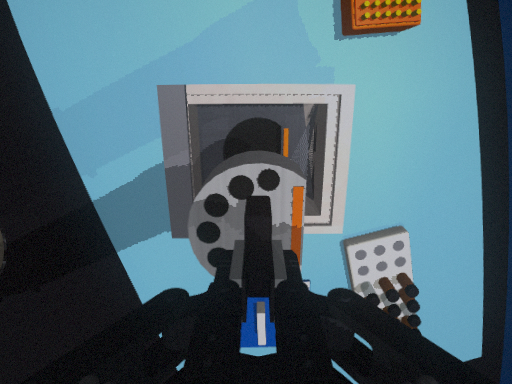

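The view shows the block at (250,225) over the heater, with the pocket at (255,140), its stripe at (286,142) parallel to the block's stripe, and the lip on the left. Lowering into the well.

```bash
python3 go.py .575 -.0146 .130 -15.8
```

```text
shift [0.0024, -0.0008, 0.3423] turn [0.0, -0.0001, -0.0017] rows 3.4 t 9.3
```

Request:
move_arm([
  [[0.0024,-0.0008,0.06],[0,0,0]],
  [[0.0024,-0.0008,0.12],[0,0,0]],
  [[0.0024,-0.0008,0.18],[0,0,0]],
  [[0.0024,-0.0008,0.24],[0,0,0]],
  [[0.0024,-0.0008,0.29],[0,0,0]],
  [[0.0024,-0.0008,0.325],[0,0,0]],
  [[0.0024,-0.0008,0.342],[0,0,0]],
  [[0.0024,-0.0008,0.342],[0,0,0]],
  [[0.0024,-0.0008,0.342],[0,0,0]],
  [[0.0024,-0.0008,0.342],[0,0,0]],
])

```text
time: 10.3
tool_pos: [0.5759, -0.0145, 0.1315]
tool_rot: [2.508, 1.89, 0.003]
ft_force: [-0.2, -0.9, -4.7]
width: 0.0098
grip_force: 59.5
```

```bash
python3 go.py .575 -.0146 .116 -15.8
```

```text
shift [-0.0007, -0.0017, 0.031] turn [0.0021, -0.0006, -0.0035] rows 0.3 t 10.3
```

Request:
move_arm([
  [[-0.0007,-0.0017,0],[0,0,-0.004]],
  [[-0.0007,-0.0017,0.004],[0,0,-0.004]],
  [[-0.0007,-0.0017,0.01],[0,0,-0.004]],
  [[-0.0007,-0.0017,0.014],[0,0,-0.004]],
  [[-0.0007,-0.0017,0.018],[0,0,-0.004]],
  [[-0.0007,-0.0017,0.022],[0,0,-0.004]],
  [[-0.0007,-0.0017,0.026],[0,0,-0.004]],
  [[-0.0007,-0.0017,0.028],[0,0,-0.004]],
  [[-0.0007,-0.0017,0.028],[0,0,-0.004]],
])

```text
time: 11.2
tool_pos: [0.5759, -0.0126, 0.1181]
tool_rot: [2.503, 1.897, 0.007]
ft_force: [2.0, 5.8, 7.5]
width: 0.01
grip_force: 61.6
```

```bash
python3 go.py .575 -.0146 .097 -15.8; python3 -c "
from station import ctrl; s=ctrl.get_state();print(s['ft_force'],s['ft_torque'])"
```

```text
shift [-0.0044, -0.0008, 0.0421] turn [0.0037, -0.0029, 0.002] rows 0.4 t 11.2
[1.97720154 5.78196515 7.47219425] [ 1.03149259 -0.30607865 -0.02490085]
```

Request:
move_arm([
  [[0.003,0,0],[0,0,0]],
  [[0.005,0,0],[0,0,0]],
  [[0.005,0,0.002],[0,0,0]],
  [[0.005,0,0.005],[0,0,0]],
  [[0.005,0,0.008],[0,0,0]],
  [[0.005,0,0.01],[0,0,0]],
  [[0.005,0,0.01],[0,0,0]],
])

```text
time: 11.9
tool_pos: [0.578, -0.0086, 0.1147]
tool_rot: [2.501, 1.898, 0.013]
ft_force: [2.0, 9.5, 18.1]
width: 0.0099
grip_force: 62.3
```

```bash
python3 go.py .575 -.0122 .097 -15.8; python3 -c "
from station import ctrl; s=ctrl.get_state();print(s['ft_force'],s['ft_torque'])"
```

```text
shift [-0.0088, -0.004, 0.0354] turn [0.0066, -0.0052, 0.0031] rows 0.4 t 11.9
[ 1.97663162  9.45969636 18.06101631] [ 1.97531039 -0.34425847 -0.02673233]
```

Request:
move_arm([
  [[0.002,0,-0.01],[0,0,0]],
  [[0,0,-0.03],[0,0,0]],
  [[0,0,-0.05],[0,0,0]],
  [[0,0,-0.05],[0,0,0]],
  [[0,0,-0.05],[0,0,0]],
])

```text
time: 12.4
tool_pos: [0.5746, -0.0129, 0.136]
tool_rot: [2.506, 1.894, -0.001]
ft_force: [-0.4, -0.1, -5.4]
width: 0.0102
grip_force: 59.5
```

```bash
python3 shot.py w_h3
python3 - <<'E'
from m2 import *
for n in('scene','side'):
    im,d=ctrl.grab_frame(n); np.savez('pics/%s2'%n,im=im,d=d)
    c=proj(cam(n),[.575,-.0145,.1])[0].astype(int); print(n,c)
    cr=im[max(0,c[1]-60):c[1]+60,max(0,c[0]-60):c[0]+60,::-1]; cv2.imwrite('pics/c_%s.png'%n,cv2.resize(cr,(400,400),interpolation=cv2.INTER_CUBIC))
a=cv2.imread('pics/w_h3.png'); a=cv2.resize(a,(533,400)); b=cv2.imread('pics/c_side.png')
cv2.imwrite('pics/mix.png',cv2.resize(np.hstack([a,b]),(800,343)))
im,d,C,H,S,V,P=load('w_h3'); s=ctrl.get_state(); Rm=R.from_rotvec(s['tool_rot']).as_matrix(); Q=(P-s['tool_pos'])@Rm*1000
near=(np.hypot(Q[...,0],Q[...,1])<60)&(d>0)&(abs(Q[...,2]-25)<8)
o=near&(H<16)&(S>120)&(V>90); print('stripe tool',Q[o].mean(0).round(1),np.percentile(Q[o],[1,99],axis=0).round(1).tolist())
top=near&(S<50)&(V>90)
A=np.c_[Q[top][:,:2],np.ones(top.sum())]; print('top plane slopes',np.linalg.lstsq(A,Q[top][:,2],rcond=None)[0],top.sum())
print(s['tool_pos'],s['ft_force'])
E
```

```text
[ 0.5746 -0.0129  0.136 ] [ 2.506e+00  1.894e+00 -1.000e-03] 12.4
scene [252 221]
side [243 180]
stripe tool [ 5.4 23.7 25.7] [[-21.6, 20.6, 24.2], [27.0, 26.6, 27.2]]
top plane slopes [ 1.42024014e-04 -4.57636590e-03  2.66496510e+01] 5111
[ 0.57431893 -0.01258288  0.13551542] [ 0.41614776  0.10143171 -5.21850656]
```

View pics/mix.png

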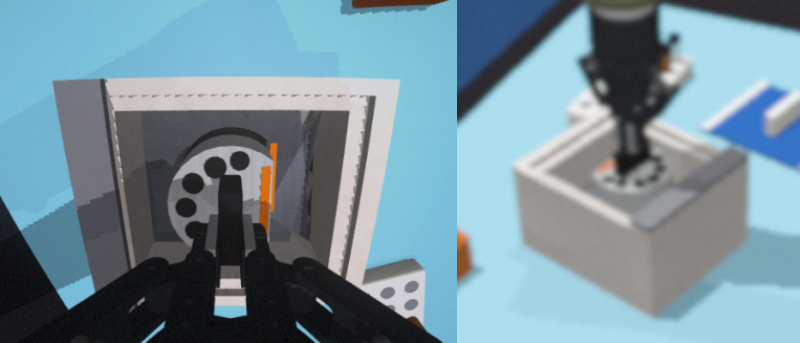

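```bash
cat > m3.py <<'E'
from m2 import *
a=np.radians(-15.8); ux=np.array([np.cos(a),np.sin(a)]); uy=np.array([-ux[1],ux[0]])
loc=lambda w:np.c_[(w[:,:2]-[.575,-.0145])@ux,(w[:,:2]-[.575,-.0145])@uy]*1000
im,d,C,H,S,V,P=load('w_heat'); Z=P[...,2]
l=loc(P.reshape(-1,3)).reshape(384,512,2); near=(np.hypot(l[...,0],l[...,1])<56)&(d>0)
print('well floor z',np.median(Z[near&(Z>.045)]))
k=big(near&(Z<.050)); q=loc(plane(C,np.argwhere(k)[:,::-1],.054)); print('mouth x',np.percentile(q[:,0],[.3,99.7]).round(1),'y',np.percentile(q[:,1],[.3,99.7]).round(1),len(q))
k=big(near&(H<30)&(V<60)); q=loc(plane(C,np.argwhere(k)[:,::-1],.054)); print('dark',np.percentile(q,[.3,99.7],axis=0).round(1).tolist())
# block far edge in tool frame, per view
for n in('w_b3','w_h2','w_h3'):
    im,d,C,H,S,V,P=load(n); he=np.array(ctrl.get_calibration('wrist')['hand_eye']); T=C[2]@np.linalg.inv(he); Q=(P-T[:3,3])@T[:3,:3]*1000
    k=(np.hypot(Q[...,0],Q[...,1])<60)&(d>0)&(Q[...,2]>22)&(Q[...,2]<28)
    q=Q[k]; print(n,'top z',np.median(q[:,2]).round(1),'xmax',np.percentile(q[:,0],99.8).round(1),'y',np.percentile(q[:,1],[.3,99.7]).round(1))
    sel=q[(np.hypot(q[:,0],q[:,1])>40)&(q[:,1]<20)&(q[:,0]>5)]
    # circle centre from outer rim points: max radius by angle
    th=np.round(np.degrees(np.arctan2(sel[:,1],sel[:,0]))/3); E=np.array([sel[th==t][np.argmax(np.hypot(*sel[th==t,:2].T))][:2] for t in np.unique(th)])
    s=np.linalg.lstsq(np.c_[2*E,np.ones(len(E))],(E**2).sum(1),rcond=None)[0]; print('  circ',s[:2].round(2),np.sqrt(s[2]+s[0]**2+s[1]**2).round(2),len(E))
E
python3 m3.py
```

```text
well floor z 0.43603933988061905
mouth x [-45.1  28.4] y [-43.4  45.2] 2594
dark [[-12.4, -26.4], [-3.5, -9.9]]
w_b3 top z 26.9 xmax 41.4 y [-42.8  27.6]
  circ [-0.35 -0.99] 42.17 39
w_h2 top z 26.9 xmax 41.3 y [-42.8  27.6]
  circ [-0.98 -0.61] 42.67 38
w_h3 top z 26.9 xmax 41.2 y [-42.8  27.6]
  circ [-0.84 -0.92] 42.45 39
```

```bash
cat >> m3.py <<'E'
print('----')
for n in('w_heat','w_h2','w_h3'):
    im,d,C,H,S,V,P=load(n); Z=P[...,2]; l=loc(P.reshape(-1,3)).reshape(384,512,2)
    o=(H<16)&(S>120)&(V>70)&(Z>.045)&(Z<.062)&(abs(l[...,1])<50)&(l[...,0]>20)&(l[...,0]<50)
    q=loc(plane(C,np.argwhere(o)[:,::-1],.054)); print(n,'stripe',np.percentile(q,[0,2,50,98,100],axis=0).round(1).tolist())
    for nm,z0,z1,zz in(('curb',.108,.119,.114),('ledge',.100,.1075,.106)):
        k=(Z>z0)&(Z<z1)&(d>0)&(abs(l[...,0])<110)&(abs(l[...,1])<100)
        q=loc(plane(C,np.argwhere(k&(abs(l[...,0])<60))[:,::-1],zz)); print(nm,'y pos',np.percentile(q[q[:,1]>20,1],[1,99]).round(1) if (q[:,1]>20).any() else '', 'neg',np.percentile(q[q[:,1]<-20,1],[1,99]).round(1) if (q[:,1]<-20).any() else '')
E
python3 m3.py | sed -n '/----/,$p'
```

```text
----
w_heat stripe [[31.9, -32.1], [32.1, -32.1], [34.9, 1.9], [38.2, 31.6], [38.3, 31.7]]
curb y pos [75.1 85.2] neg [-84.9 -72.6]
ledge y pos [64.7 74.8] neg [-75.4 -62.9]
w_h2 stripe [[31.9, -3.8], [32.0, -3.2], [34.9, 14.4], [38.2, 32.1], [38.5, 32.1]]
curb y pos [75.7 84.9] neg [-84.3 -72.5]
ledge y pos [65.2 74.8] neg [-74.9 -63.1]
w_h3 stripe [[32.2, -31.8], [32.5, -30.1], [36.8, 12.2], [38.5, 31.9], [38.7, 31.9]]
curb y pos [20.3 85.2] neg [-84.8 -20.7]
ledge y pos [34.3 75. ] neg [-75.8 -27.3]
```

```bash
python3 go.py .5751 -.0124 .118 -15.8
```

```text
shift [0.0008, 0.0014, 0.035] turn [-0.001, 0.0003, 0.0] rows 0.4 t 12.55
```

Request:
move_arm([
  [[0.0008,0.0014,0.008],[0,0,0]],
  [[0.0008,0.0014,0.016],[0,0,0]],
  [[0.0008,0.0014,0.022],[0,0,0]],
  [[0.0008,0.0014,0.026],[0,0,0]],
  [[0.0008,0.0014,0.028],[0,0,0]],
  [[0.0008,0.0014,0.03],[0,0,0]],
  [[0.0008,0.0014,0.03],[0,0,0]],
])

```text
time: 13.25
tool_pos: [0.5755, -0.0121, 0.1211]
tool_rot: [-2.505, -1.895, -0.0]
ft_force: [0.3, -0.3, -3.9]
width: 0.0103
grip_force: 59.5
```

```bash
python3 go.py .5751 -.0124 .118 -15.8;python3 -c "
from station import ctrl; s=ctrl.get_state();print(s['ft_force'],s['ft_torque'])"
```

```text
shift [-0.0007, -0.0006, 0.0061] turn [-0.0, -0.0001, 0.0003] rows 0.1 t 13.25
[ 0.30366362 -0.32604355 -3.89531295] [-0.00663342 -0.01338446 -0.02725799]
```

Request:
move_arm([
  [[-0.0005,-0.0006,0.002],[0,0,0]],
  [[-0.0005,-0.0006,0.005],[0,0,0]],
  [[-0.0005,-0.0006,0.008],[0,0,0]],
  [[-0.0005,-0.0006,0.01],[0,0,0]],
  [[-0.0005,-0.0006,0.01],[0,0,0]],
])

```text
time: 13.75
tool_pos: [0.575, -0.0123, 0.1159]
tool_rot: [-2.505, -1.895, 0.0]
ft_force: [-1.1, -0.2, -4.6]
width: 0.01
grip_force: 59.5
```

```bash
python3 go.py .5751 -.0124 .118 -15.8;python3 -c "
from station import ctrl; s=ctrl.get_state();print(s['ft_force'],s['ft_torque'])"
```

```text
shift [-0.0001, 0.0002, -0.0042] turn [-0.0004, 0.0, 0.0003] rows 0.0 t 13.75
[-1.08857732 -0.22869468 -4.61139323] [-0.0211835  -0.02631189  0.03357388]
```

The block is entering freely, so I'll lower it all the way.

Request:
move_arm([
  [[0,0,0.005],[0,0,0]],
  [[0,0,0.01],[0,0,0]],
  [[0,0,0.015],[0,0,0]],
  [[0,0,0.02],[0,0,0]],
  [[0,0,0.024],[0,0,0]],
  [[0,0,0.028],[0,0,0]],
  [[0,0,0.031],[0,0,0]],
  [[0,0,0.034],[0,0,0]],
  [[0,0,0.036],[0,0,0]],
  [[0,0,0.036],[0,0,0]],
])

```text
time: 14.75
tool_pos: [0.5751, -0.0123, 0.098]
tool_rot: [-2.505, -1.895, 0.0]
ft_force: [-0.2, 0.4, -4.4]
width: 0.0101
grip_force: 59.5
```

```bash
python3 go.py .5751 -.0124 .0965 -15.8;python3 -c "
from station import ctrl; s=ctrl.get_state();print(s['ft_force'],s['ft_torque'])"
```

```text
shift [-0.0003, 0.0001, 0.003] turn [-0.0002, -0.0001, 0.0003] rows 0.0 t 14.75
[-0.18236484  0.37630864 -4.40811612] [ 0.00475296  0.01429362 -0.0357614 ]
```

Request:
move_arm([
  [[0,0,0.001],[0,0,0]],
  [[0,0,0.002],[0,0,0]],
  [[0,0,0.003],[0,0,0]],
  [[0,0,0.004],[0,0,0]],
  [[0,0,0.004],[0,0,0]],
])

```text
time: 15.25
tool_pos: [0.5757, -0.0121, 0.0971]
tool_rot: [2.505, 1.895, 0.002]
ft_force: [-2.7, 0.6, 5.4]
width: 0.0102
grip_force: 61.3
```

```bash
python3 go.py .5751 -.0124 .0965 -15.8;python3 -c "
from station import ctrl; s=ctrl.get_state();print(s['ft_force'],s['ft_torque'])"
```

```text
shift [-0.0009, -0.0011, 0.0012] turn [0.0014, -0.0004, 0.0004] rows 0.0 t 15.25
[-2.69271032  0.60971894  5.39706559] [0.05263968 0.33967782 0.03861965]
```

The block is on the floor, with TCP z 0.097 and an upward force. Release and retreat.

Request:
move_arm([
  [[0,0,0],[0,0,0]],
  [[0,0,0],[0,0,0]],
  [[0,0,0],[0,0,0]],
  [[0,0,0],[0,0,0]],
  [[0,0,0],[0,0,0]],
  [[0,0,-0.05],[0,0,0]],
  [[0,0,-0.12],[0,0,0]],
  [[0,0,-0.2],[0,0,0]],
  [[0,0,-0.28],[0,0,0]],
  [[0,0,-0.36],[0,0,0]],
  [[0,0,-0.36],[0,0,0]],
  [[0,0,-0.36],[0,0,0]],
], jaw=-0.4)

```text
time: 16.45
tool_pos: [0.5756, -0.0122, 0.2771]
tool_rot: [2.504, 1.895, 0.003]
ft_force: [0.7, 0.0, -0.5]
width: 0.0599
grip_force: 0.0
```

```bash
python3 shot.py w_h4
python3 - <<'E'
from m2 import *
import go
exec(open('m3.py').read().split('im,d,C')[0].split('import *')[1])
im,d,C,H,S,V,P=load('w_h4'); Z=P[...,2]; l=loc(P.reshape(-1,3)).reshape(384,512,2)
k=(np.hypot(l[...,0],l[...,1])<46)&(d>0)
print('block top z',np.percentile(Z[k],[5,25,50,75,95]).round(4)); b=k&(Z>.09)&(Z<.115); print('bar z',np.median(Z[b])); q=cv2.minAreaRect(l[b].astype(np.float32)); print(q)
o=k&(H<16)&(S>120)&(V>70)&(Z>.065)&(Z<.077); q=l[o]; print('blk stripe',np.percentile(q,[1,50,99],axis=0).round(1).tolist(), 'z',np.median(Z[o]))
m=(Z>.064)&(Z<.075)&k&(V>60); A=np.c_[l[m],np.ones(m.sum())]; print('tilt',np.linalg.lstsq(A,Z[m]*1000,rcond=None)[0],m.sum())
go.go([.4972,-.3065,.25],-13.7)
E
```

```text
[ 0.5756 -0.0122  0.2771] [2.504 1.895 0.003] 16.45
block top z [0.0693 0.2988 0.3382 0.3594 0.3672]
bar z 0.10197920870982122
((-0.9348812103271484, 0.01015472412109375), (13.189970016479492, 50.47703170776367), 0.1988355964422226)
blk stripe [[19.9, -30.1], [22.8, 0.7], [25.6, 29.7]] z 0.07085349923069795
tilt [ 3.74025256e-03 -4.76670287e-03  7.01804065e+01] 2493
shift [-0.6084, 0.0103, 0.0514] turn [-0.0003, 0.0002, -0.0348] rows 6.1 t 16.5
```

The block is home: top at z 0.070, level, yaw error 0.2°. Next is the cover.

Request:
move_arm([
  [[-0.08,0.01,-0.02],[0,0,0]],
  [[-0.18,0.01,-0.02],[0,0,0]],
  [[-0.28,0.01,-0.02],[0,0,-0.035]],
  [[-0.38,0.01,-0.02],[0,0,-0.035]],
  [[-0.48,0.01,0.02],[0,0,-0.035]],
  [[-0.57,0.01,0.08],[0,0,-0.035]],
  [[-0.608,0.01,0.15],[0,0,-0.035]],
  [[-0.608,0.01,0.15],[0,0,-0.035]],
  [[-0.608,0.01,0.15],[0,0,-0.035]],
  [[-0.608,0.01,0.15],[0,0,-0.035]],
])

```text
time: 17.5
tool_pos: [0.4982, -0.3047, 0.2015]
tool_rot: [-2.468, -1.943, -0.002]
ft_force: [-0.3, -0.2, -0.5]
width: 0.0599
grip_force: 0.0
```

```bash
python3 shot.py w_c2
python3 - <<'E'
from m2 import *
import go
im,d,C,H,S,V,P=load('w_c2'); Z=P[...,2]; near=(np.hypot(P[...,0]-.4975,P[...,1]+.307)<.12)&(d>0)&(Z<.06)
k=big(near&(Z>.033)&(Z<.046)); r=rect('handle',C,k,.038)
b=near&(H>105)&(H<125)&(S>150); rect('panel',C,big(b|(near&(S<70)&(V>150))),.006)
go.go([r[0][0]/1000,r[0][1]/1000,.032],r[2]-90)
E
```

```text
[ 0.4982 -0.3047  0.2015] [-2.468e+00 -1.943e+00 -2.000e-03] 17.5
handle 845 [ 497.3 -306.6] [68.7 13.1] 76.78 mean [ 497.8 -305.8]
panel 16807 [ 497.4 -307.3] [143.5 168.5] 76.09 mean [ 501.8 -301.7]
shift [-0.0046, -0.0021, 0.3402] turn [0.0015, -0.0004, -0.0053] rows 3.4 t 17.55
```

Request:
move_arm([
  [[-0.001,-0.002,0.1],[0,0,0]],
  [[-0.001,-0.002,0.19],[0,0,0.003]],
  [[-0.001,-0.002,0.26],[0,0,0.003]],
  [[-0.001,-0.002,0.31],[0,0,0.003]],
  [[-0.001,-0.002,0.33],[0,0,0.003]],
  [[-0.001,-0.002,0.338],[0,0,0.003]],
  [[-0.001,-0.002,0.338],[0,0,0.003]],
  [[-0.001,-0.002,0.338],[0,0,0.003]],
])

```text
time: 18.35
tool_pos: [0.4975, -0.3068, 0.0339]
tool_rot: [2.471, 1.936, 0.002]
ft_force: [-0.5, 0.1, -0.0]
width: 0.0598
grip_force: 0.0
```

Request:
move_arm([
  [[0,0,0],[0,0,0]],
  [[0,0,0],[0,0,0]],
  [[0,0,0],[0,0,0]],
  [[0,0,0],[0,0,0]],
  [[0,0,0],[0,0,0]],
  [[0,0,0],[0,0,0]],
  [[0,0,0],[0,0,0]],
  [[0,0,0],[0,0,0]],
], jaw=1)

```text
time: 19.15
tool_pos: [0.4966, -0.3067, 0.0329]
tool_rot: [2.473, 1.936, 0.001]
ft_force: [-0.2, 0.9, 5.6]
width: 0.0107
grip_force: 58.7
```

Request:
move_arm([
  [[0,0,-0.02],[0,0,0]],
  [[0,0,-0.06],[0,0,0]],
  [[0,0,-0.14],[0,0,0]],
  [[0,0,-0.24],[0,0,0]],
  [[0,0,-0.34],[0,0,0]],
  [[0,0,-0.44],[0,0,0]],
  [[0,0,-0.44],[0,0,0]],
  [[0,0,-0.44],[0,0,0]],
])

```text
time: 19.95
tool_pos: [0.4966, -0.3065, 0.2535]
tool_rot: [2.471, 1.936, 0.001]
ft_force: [0.4, -0.2, -3.5]
width: 0.0101
grip_force: 58.8
```

```bash
python3 shot.py w_c3
python3 - <<'E'
from m2 import *
import go
im,d,C,H,S,V,P=load('w_c3'); s=ctrl.get_state(); Rm=R.from_rotvec(s['tool_rot']).as_matrix(); Q=(P-s['tool_pos'])@Rm*1000
b=(H>105)&(H<125)&(S>150)&(d>0)&(abs(Q[...,2]-27)<15); w=(S<70)&(V>110)&(abs(Q[...,2]-27)<8)&(abs(Q[...,1])<95)&(abs(Q[...,0])<90)
print('panel top tool z',np.median(Q[b][:,2]),'blue y',np.percentile(Q[b][:,1],[.3,99.7]).round(1),'x',np.percentile(Q[b][:,0],[.3,99.7]).round(1))
print('all y',np.percentile(Q[b|w][:,1],[.3,99.7]).round(1))
A=np.c_[Q[b][:,:2],np.ones(b.sum())]; print(np.linalg.lstsq(A,Q[b][:,2],rcond=None)[0].round(4))
# yaw: blue left/right edges slope y vs x
for sg in(-1,1):
    e=[(x,(sg*Q[b&(abs(Q[...,0]-x)<1.5)][:,1]).max()*sg) for x in range(0,60,4)]; print(sg,np.degrees(np.polyfit(*zip(*e),1)[0]).round(2),np.polyfit(*zip(*e),1)[1].round(1))
print(s['ft_force'].round(1),'toolY',np.degrees(np.arctan2(Rm[1,1],Rm[0,1])))
E
```

```text
[ 0.4966 -0.3065  0.2535] [2.471e+00 1.936e+00 1.000e-03] 19.95
panel top tool z 25.078199786415517 blue y [-70.9  71.8] x [-68.1  71.1]
all y [-83.1  84.2]
[ 2.20000e-03 -4.00000e-04  2.50278e+01]
-1 -0.19 -71.3
1 0.24 72.1
[ 0.5  0.4 -2.7] toolY -13.86266293524948
```

```bash
python3 go.py .5867 -.016 .24 -15.8 -12
```

```text
shift [0.6072, 0.0376, 0.0232] turn [-0.2009, -0.0035, 0.0322] rows 6.1 t 20.0
```

Request:
move_arm([
  [[0.06,0.004,0],[0,0,0]],
  [[0.15,0.01,0],[-0.04,0,0.01]],
  [[0.25,0.02,0],[-0.08,0,0.02]],
  [[0.35,0.03,0],[-0.12,0,0.03]],
  [[0.45,0.037,0],[-0.16,-0.002,0.032]],
  [[0.54,0.037,0.01],[-0.2,-0.003,0.032]],
  [[0.59,0.037,0.02],[-0.2,-0.003,0.032]],
  [[0.607,0.0376,0.023],[-0.2,-0.0035,0.032]],
  [[0.607,0.0376,0.023],[-0.2,-0.0035,0.032]],
  [[0.607,0.0376,0.023],[-0.2,-0.0035,0.032]],
])

```text
time: 21.0
tool_pos: [0.5866, -0.0182, 0.2394]
tool_rot: [2.37, 1.79, 0.185]
ft_force: [-0.7, 0.6, -2.5]
width: 0.0104
grip_force: 59.0
```

```bash
python3 shot.py w_c4
cat > m4.py <<'E'
from m2 import *
import sys
exec(open('m3.py').read().split('im,d,C')[0].split('import *')[1])
im,d,C,H,S,V,P=load(sys.argv[1]); Z=P[...,2]; l=loc(P.reshape(-1,3)).reshape(384,512,2); x,y,z=l[...,0],l[...,1],(Z-.106)*1000
b=(H>105)&(H<125)&(S>150)&(d>0)&(abs(x)<110)&(abs(y)<100)&(z>-20)
print('blue x',np.percentile(x[b],[.3,99.7]).round(1),'y',np.percentile(y[b],[.3,99.7]).round(1))
A=np.c_[x[b],y[b],np.ones(b.sum())]; p=np.linalg.lstsq(A,z[b],rcond=None)[0]; print('plane',p.round(3),'tilt',np.degrees(np.arctan(p[0])).round(2))
on=(abs(A@p-z[b])<9).mean(); r=np.abs(x*p[0]+y*p[1]+p[2]-z)<3; w=r&(d>0)&(abs(x)<110)&(abs(y)<85)&((b)|((S<60)&(V>80)))
q=np.c_[x[w],y[w],z[w]]
for yy in(0,20,40,60):
    m=abs(q[:,1]-yy)<3; print(yy,'panel top x range',np.percentile(q[m,0],[1,99]).round(1),'z at',np.percentile(q[m,2],[1,99]).round(1))
E
python3 m4.py w_c4;  python3 go.py .5867 -.016 .165 -15.8 -12
python3 -c "
import cv2;a=cv2.imread('pics/w_c4.png');cv2.imwrite('pics/c4.png',a)"
```

```text
[ 0.5866 -0.0182  0.2394] [2.37  1.79  0.185] 21.0
blue x [-53.   87.2] y [-68.2  70.7]
plane [ 1.75000e-01 -3.10000e-02  1.06883e+02] tilt 9.93
0 panel top x range [-17.9  98.6] z at [101.1 124.1]
20 panel top x range [-44.3  98.2] z at [ 95.8 124.2]
40 panel top x range [-58.8  98.2] z at [ 92.6 123.9]
60 panel top x range [-61.9  98. ] z at [ 91.7 123.7]
shift [0.0052, -0.0325, 0.146] turn [-0.0015, 0.0014, -0.0024] rows 1.5 t 21.05
```

View pics/c4.png

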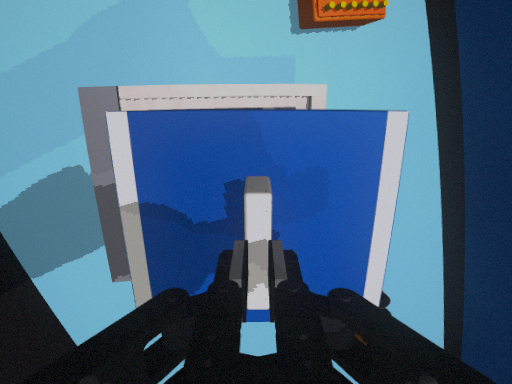

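The view shows the tilted cover held over the heater, with its lip-side stripe at (130,210), the grey lip at (100,190) to its left, and the far stripe at (395,200). Lowering.

Request:
move_arm([
  [[0.004,-0.005,0.03],[0,0,-0.002]],
  [[0.004,-0.012,0.06],[0,0,-0.002]],
  [[0.004,-0.019,0.09],[0,0,-0.002]],
  [[0.004,-0.025,0.12],[0,0,-0.002]],
  [[0.004,-0.03,0.14],[0,0,-0.002]],
  [[0.004,-0.0325,0.146],[0,0,-0.002]],
  [[0.004,-0.0325,0.146],[0,0,-0.002]],
  [[0.004,-0.0325,0.146],[0,0,-0.002]],
])

```text
time: 21.85
tool_pos: [0.5875, -0.0144, 0.1667]
tool_rot: [2.365, 1.792, 0.189]
ft_force: [0.7, -0.2, -2.9]
width: 0.0104
grip_force: 59.0
```

```bash
python3 go.py .5867 -.0166 .154 -15.8 -12; python3 shot.py w_c5; python3 m4.py w_c5
```

```text
shift [-0.0046, -0.0056, 0.0247] turn [0.0011, -0.0001, 0.0017] rows 0.3 t 21.85
[ 0.5875 -0.0144  0.1667] [2.365 1.792 0.189] 21.85
blue x [-53.1  86.9] y [-64.5  74.6]
plane [ 1.8200e-01 -2.4000e-02  3.3631e+01] tilt 10.3
0 panel top x range [-97.   97.9] z at [18.  51.6]
20 panel top x range [-90.5  97.9] z at [18.1 51.6]
40 panel top x range [-91.3  97.4] z at [17.9 51.4]
60 panel top x range [-88.3  97.4] z at [17.9 51.4]
```

Request:
move_arm([
  [[-0.0046,-0.001,0.004],[0,0,0]],
  [[-0.0046,-0.002,0.009],[0,0,0]],
  [[-0.0046,-0.003,0.013],[0,0,0]],
  [[-0.0046,-0.004,0.017],[0,0,0]],
  [[-0.0046,-0.004,0.019],[0,0,0]],
  [[-0.0046,-0.0045,0.021],[0,0,0]],
  [[-0.0046,-0.0045,0.021],[0,0,0]],
])

```text
time: 22.6
tool_pos: [0.5864, -0.0163, 0.1551]
tool_rot: [2.366, 1.793, 0.188]
ft_force: [-1.0, -0.1, -2.2]
width: 0.0105
grip_force: 59.1
```

```bash
python3 go.py .5867 -.0166 .156 -15.8 -12;python3 go.py .5636 -.0101 .157 -15.8 -12
```

```text
shift [-0.0004, 0.001, -0.0017] turn [0.0, -0.0001, 0.0022] rows 0.0 t 22.6
shift [-0.0003, -0.0455, -0.0136] turn [0.0, -0.0001, 0.0022] rows 0.5 t 22.6
```

Request:
move_arm([
  [[0,-0.005,-0.0025],[0,0,0]],
  [[0,-0.011,-0.0035],[0,0,0]],
  [[0,-0.017,-0.0045],[0,0,0]],
  [[0,-0.023,-0.006],[0,0,0]],
  [[0,-0.029,-0.0072],[0,0,0]],
  [[0,-0.035,-0.0085],[0,0,0]],
  [[0,-0.039,-0.0093],[0,0,0]],
  [[0,-0.039,-0.0093],[0,0,0]],
])

```text
time: 23.4
tool_pos: [0.567, -0.0109, 0.1558]
tool_rot: [2.365, 1.793, 0.188]
ft_force: [-0.1, -0.1, -1.4]
width: 0.0103
grip_force: 59.0
```

```bash
python3 go.py .5636 -.0101 .1555 -15.8 -12; python3 shot.py w_c6; python3 m4.py w_c6
```

```text
shift [-0.0002, -0.0069, -0.0009] turn [0.0004, 0.0001, 0.0022] rows 0.1 t 23.4
[ 0.567  -0.0109  0.1558] [2.365 1.793 0.188] 23.4
blue x [-73.6  66.3] y [-66.5  72.4]
plane [ 1.8000e-01 -2.2000e-02  2.6268e+01] tilt 10.22
0 panel top x range [-59.5  77.4] z at [13.  40.9]
20 panel top x range [-68.9  77.3] z at [11.1 40.8]
40 panel top x range [-69.7  77. ] z at [10.3 40.6]
60 panel top x range [-71.3  76.9] z at [ 9.6 40.5]
```

```bash
python3 go.py .5686 -.0113 .1529 -15.8 -10;python3 go.py .5701 -.0118 .15 -15.8 -8; python3 go.py .5715 -.0122 .147 -15.8 -6; python3 go.py .5729 -.0126 .144 -15.8 -4
```

```text
shift [0.0003, 0.0019, 0.0061] turn [0.0336, 0.0001, 0.0021] rows 0.2 t 23.45
shift [0.0001, 0.0038, 0.0125] turn [0.0669, 0.0001, 0.0021] rows 0.5 t 23.45
shift [0.0001, 0.0054, 0.0189] turn [0.1002, 0.0002, 0.0021] rows 0.7 t 23.45
shift [0.0001, 0.007, 0.0254] turn [0.1336, 0.0002, 0.0021] rows 0.9 t 23.45
```

Request:
move_arm([
  [[0,0.001,0.003],[0.017,0,0]],
  [[0,0.0019,0.0061],[0.0336,0,0]],
  [[0,0.0029,0.0093],[0.05,0,0]],
  [[0,0.0038,0.0125],[0.067,0,0]],
  [[0,0.0046,0.0157],[0.084,0,0]],
  [[0,0.0054,0.0189],[0.1,0,0]],
  [[0,0.0062,0.022],[0.117,0,0]],
  [[0,0.007,0.0254],[0.1336,0,0]],
  [[0,0.007,0.0254],[0.1336,0,0]],
])

```text
time: 24.35
tool_pos: [0.5731, -0.0129, 0.1435]
tool_rot: [2.46, 1.864, 0.063]
ft_force: [0.2, -0.3, -1.6]
width: 0.0106
grip_force: 59.1
```

```bash
python3 go.py .5752 -.0132 .138 -15.8 0; python3 shot.py w_c7; python3 m4.py w_c7; python3 -c "
from station import ctrl; s=ctrl.get_state();print(s['ft_force'],s['ft_torque'])"
```

```text
shift [0.0004, 0.0034, 0.0112] turn [0.0651, 0.0002, 0.0017] rows 0.5 t 24.35
[ 0.5731 -0.0129  0.1435] [2.46  1.864 0.063] 24.35
blue x [-72.6  70. ] y [-66.8  72.2]
plane [ 0.043 -0.018 12.439] tilt 2.48
0 panel top x range [-73.6  81.2] z at [ 6.7 15.9]
20 panel top x range [-73.9  81.3] z at [ 6.5 15.8]
40 panel top x range [-73.8  81.4] z at [ 6.4 15.8]
60 panel top x range [-73.5  81.1] z at [ 6.3 15.9]
[ 0.62738393 -0.82041388 -1.65403534] [-0.00054114  0.06369126 -0.00622383]
```

Request:
move_arm([
  [[0,0.001,0.003],[0.017,0,0]],
  [[0,0.0018,0.006],[0.033,0,0]],
  [[0,0.0026,0.0085],[0.05,0,0]],
  [[0,0.0032,0.0105],[0.063,0,0]],
  [[0,0.0034,0.0112],[0.065,0,0]],
  [[0,0.0034,0.0112],[0.065,0,0]],
])

```text
time: 25.0
tool_pos: [0.5748, -0.0133, 0.1389]
tool_rot: [2.503, 1.897, -0.001]
ft_force: [-5.2, -0.9, 4.1]
width: 0.0105
grip_force: 60.2
```

```bash
python3 go.py .5752 -.0132 .136 -15.8 0; python3 shot.py w_c8; python3 m4.py w_c8; python3 -c "
from station import ctrl; s=ctrl.get_state();print(s['ft_force'],s['ft_torque'])"
```

```text
shift [0.0003, 0.0007, 0.0058] turn [0.0003, 0.0008, 0.0019] rows 0.1 t 25.0
[ 0.5748 -0.0133  0.1389] [ 2.503e+00  1.897e+00 -1.000e-03] 25.0
blue x [-72.4  70.3] y [-66.9  72.3]
plane [-0.008 -0.017  7.686] tilt -0.46
0 panel top x range [-74.4  99.2] z at [4.9 8.6]
20 panel top x range [-74.2  99.1] z at [4.7 8.7]
40 panel top x range [-74.3  98.8] z at [4.6 8.6]
60 panel top x range [-74.1  98.6] z at [4.4 8.5]
[-3.47536908 -1.27264698  4.96076963] [-0.1117114   1.01101177  0.00828316]
```

```bash
cat > m5.py <<'E'
from m2 import *
import sys
exec(open('m3.py').read().split('im,d,C')[0].split('import *')[1])
im,d,C,H,S,V,P=load(sys.argv[1]); Z=P[...,2]; l=loc(P.reshape(-1,3)).reshape(384,512,2); x,y,z=l[...,0],l[...,1],(Z-.106)*1000
b=(H>105)&(H<125)&(S>150)&(d>0)&(abs(x)<110)&(abs(y)<100)&(z>-20)
for x0 in(-70,-60,-40,40,60,68): 
    m=b&(abs(x-x0)<3)&(y>20)&(y<70); print(x0,np.median(z[m]).round(2),m.sum())
r=(abs(y-50)<3)&(d>0)
for x0 in range(74,104,2): m=r&(abs(x-x0)<1); print(x0,np.median(z[m]).round(1),np.median(S[m]),np.median(V[m]),end=' | ')
E
python3 m5.py w_c8
```

```text
-70 6.01 833
-60 6.0 876
-40 6.05 899
40 5.95 887
60 5.94 864
68 5.96 806
74 6.5 8.0 219.0 | 76 6.5 8.0 218.0 | 78 6.4 8.0 219.0 | 80 6.6 8.0 219.0 | 82 6.6 8.0 218.5 | 84 5.6 55.0 181.0 | 86 3.9 9.0 87.0 | 88 7.3 7.0 211.0 | 90 7.9 6.0 212.0 | 92 7.8 5.0 213.0 | 94 8.0 5.0 213.0 | 96 8.0 5.0 212.0 | 98 8.0 4.0 212.0 | 100 7.8 4.0 212.0 | 102 7.5 31.0 212.0 |
```

The cover lies flat: its top is 6.0 mm above the ledge at every point checked, inside the curb. Release and retreat.

Request:
move_arm([
  [[0,0,0],[0,0,0]],
  [[0,0,0],[0,0,0]],
  [[0,0,0],[0,0,0]],
  [[0,0,0],[0,0,0]],
  [[0,0,0],[0,0,0]],
  [[0,0,-0.03],[0,0,0]],
  [[0,0,-0.08],[0,0,0]],
  [[0,0,-0.16],[0,0,0]],
  [[0,0,-0.24],[0,0,0]],
  [[0,0,-0.3],[0,0,0]],
  [[0,0,-0.3],[0,0,0]],
  [[0,0,-0.3],[0,0,0]],
  [[0,0,-0.3],[0,0,0]],
], jaw=-0.4)

```text
time: 26.35
tool_pos: [0.5742, -0.0132, 0.2878]
tool_rot: [2.503, 1.897, -0.001]
ft_force: [-0.6, 0.7, -0.2]
width: 0.06
grip_force: 0.0
```

```bash
python3 shot.py w_end; python3 m5.py w_end; python3 -c "
from station import ctrl; s=ctrl.get_state();print(s['ft_force'],s['qvel'].round(3))"
```

```text
[ 0.5742 -0.0132  0.2878] [ 2.503e+00  1.897e+00 -1.000e-03] 26.35
-70 6.01 263
-60 6.08 282
-40 5.99 277
40 5.91 289
60 5.89 282
68 5.89 249
74 6.5 10.0 175.0 | 76 6.1 10.0 174.0 | 78 6.7 9.0 174.0 | 80 6.7 9.0 174.0 | 82 7.0 10.0 174.0 | 84 5.5 44.0 145.0 | 86 2.1 13.0 107.0 | 88 8.1 7.0 171.0 | 90 8.6 7.0 173.0 | 92 8.1 7.0 173.0 | 94 7.5 9.0 173.0 | 96 7.5 7.0 175.0 | 98 7.5 9.0 174.0 | 100 7.9 12.5 174.5 | 102 nan nan nan | [ 0.21339739 -0.47461418 -0.39347354] [-0.001  0.006  0.001  0.001  0.001  0.001  0.001]
  return _methods._mean(a, axis=axis, dtype=dtype,
  ret = ret.dtype.type(ret / rcount)
```

View pics/w_end.png

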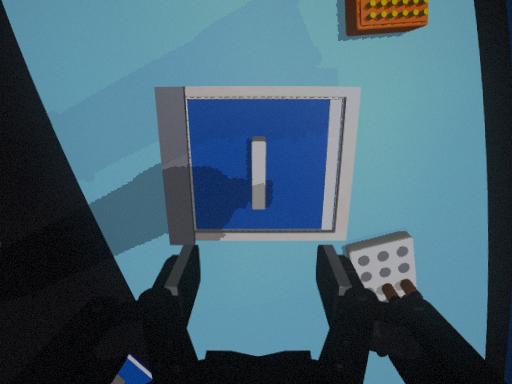

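The cover fills its seat at (262,165), with its left striped edge hidden under the grey lip (175,165). The right stripe (332,165) sits inside the curb, and the gripper is clear.

```bash
python3 -c "
from station import ctrl; print(ctrl.sign_off())"
```

```text
the job is handed in; nothing more can be done
None
```

The block is fully home in its pocket, the large blue cover is hooked under the lip and lies flat on its ledge, and the job was handed in at about 26 s with the gripper open and clear.

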